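# Turn the sorting carousel and tip a spacer down the chute

### The arm

A 6-joint arm with a two-finger parallel gripper is mounted at the origin on a cart in front of the work surface, level with it; the furniture and walls round the work are solid. World frame = base frame: x ahead of the robot, y to its left, z up, the work surface at z = 0. Lengths are in mm, angles in degrees, forces in N, time in s.
With the tool pointing down it reaches from about 350 to 850 mm from the base axis. Payload 8.1 kg.
Tool frame: the origin (TCP) lies at the centre of the arm's flange, where the gripper is bolted on; the fingertips stand 173 mm ahead of it and the grasp point (between the pads) lies 155 mm ahead of it; z points along the fingers, y is the line along which they close (so a half turn about z gives the same grasp; the last joint's range is limited). The gripper opens to 85 mm and grips with 20 to 120 N. Pads are 22 mm wide; open, the fingers measure 114 mm over their backs; the gripper's body (76 mm by 85 mm) begins 54 mm behind the grasp point. The pads swing forward as they close: fully open they stand 13 mm farther back than shut.
Start: joints at [66.497, 7.471, 85.268, -0, 87.261, -4.893], TCP at [191.451, 568.642, 404.692] pointing down, gripper open.
Joint ranges: [-169.43, 169.43], [-51.17, 129.36], [1.28, 143.12], [-76.62, 256.62], [0, 156.53], [-152.29, 152.29]. Speed limits (degrees/s): [136.94, 136.94, 159.86, 180, 180, 180].

### API

Orientations are given as [roll, pitch, yaw] about the fixed x, y, z axes, in that order (R = Rz(yaw) Ry(pitch) Rx(roll)).
In Python, from bench import * gives the robot as it stands.
- The arm moves only by the shell command python3 -m jog 'ROWS' [FORCE]. ROWS is text: rows parted by semicolons, each of 7 numbers parted by spaces: the shift along the tool's x, y, z scaled (see below), then the turn, a rotation vector about the tool's x, y, z scaled (see below), then the closure, from -1 (fully open) to 1 (shut). In form: tx ty tz wx wy wz hand; .... A call has 1 to 5 rows; each row shifts and turns the commanded pose from where the row before left it, along the tool's axes as they then stand; what a row does not reach is not made up. The controller multiplies each number of a shift by 0.1 m and each number of a turn by 60 degrees. A row lasts 1/8 s, in which the tool goes at most 62.5 mm and 10.7 degrees, less where a joint would pass 70% of its speed; a pose out of reach is approached as far as the arm can. A call with a number of a shift or a turn outside -1 to 1 is refused whole. A call with a gripper value outside its range is refused whole. The fingers move at their own pace and stop on an object; FORCE is the grip in N (left out, the last holds). Time passes only in rows, so rows that do not move let the fingers close. It gives the time, the measured TCP pose, the force, the opening and the grip force at its end, in the units of the state.
- sense(): the state, without advancing time (a new reading comes with each control period).
- snapshot(name): name is "scene" or "top"; returns a dict with "img" (420x560x3 uint8, red, green, blue), "fx", "fy", "cx", "cy" (pixels), "extrinsics" (4x4, takes a point from camera to world coordinates). Camera axes: x right, y down, z forward; pixel columns grow to the right and rows downward; lengths in mm; the calibration is good to about 2 mm. A picture is of the moment at which its call begins. There is no depth.
- hand_in(): hands the job in; it is judged then, once.
The state is a dict: "time": time; "joint_pos": joint angles; "qd": joint speeds; "joint_efforts": joint torques, N m; "tool_pos": TCP position; "tcp_rot": TCP orientation; "ft_force": force on the tool from outside, world axes, zero at the start; "wrist_torque": the same for the moment, N m; "finger_gap": finger opening in mm; "grip_force": force on a finger pad.
Only numpy, scipy, OpenCV 4.12 (cv2) and the standard library are available. Lean on these libraries where they do the work, as an engineer would, in place of code of your own. Each camera call takes 0.05 s, during which the arm holds its last target. There are 200 camera calls.

### The job

A steel spacer ring lies in the tipping pan above the chute of the sorting carousel. Turn the carousel by its black square knob until the compartment that holds the same kind of spacer ring is centred under the chute, then press the black lever pad right down so that the pan tips the spacer through the chute into that compartment, and let go. Do not touch the spacer with the gripper.

Things in the scene. Friction and masses are not known exactly. Their poses are not given: they have to be found in the camera images.
- carousel (a joint): Turn of the round grey four-compartment carousel (276 mm across, rim 61 mm above the bench), rad. 0: the spacer compartment is centred under the chute; positive: counter-clockwise from above. Starts at 0.85 to 1.5, so turn it clockwise; light friction, stays put. A sample is fixed in each compartment: spacer ring 32 mm, slip gauge block, brass weight, ring gauge 53 mm.
- knob (a point): Centre of the black square knob on the carousel's axis, 102 mm above the bench; knob 30 x 30 mm, 40 mm tall, over a hub whose top is at 72 mm. The knob's flat sides face along this point's x and y axes, which turn with the carousel; z is up. The dividers run out along +-x and +-y; the spacer compartment lies between +x and +y.
- chute (a point): Centre of the lower mouth of the fixed chute, 72 mm above the bench, 107 mm from the carousel's axis on the side away from the robot. An upright sheet-steel tube, 50 x 62 mm inside, top at 165 mm, its nearest wall 79 mm from the axis. Compartment floors are 22 mm above the bench.
- lever_pad (a point): Centre of the top of the black lever pad (44 x 32 mm), left of the carousel, 190 mm above the bench at rest. Lever points at the robot, 30 deg up, from a level crosswise shaft 57 mm behind, 150 mm up. Push it straight down here with closed fingertips, about 70 mm, to a hard stop: 1 to 5 N; springs back. The pan, 100 mm to its right, rises to 240 mm as it tips.
- spacer: Loose steel spacer ring, 32 mm across, 13 mm tall, with a hole; origin at the centre of its underside. It lies flat in the open aluminium tipping pan (51 mm wide inside, floor 158 mm above the bench) behind the chute and slides out into the chute when the lever is pressed right down.
Things that resemble listed ones, but are neither listed nor needed, are in the scene too. What is meant by the spacer is not green or red, and is the smaller of those in its own colour.

How it is judged (in metres and radians):
On the way:
1. the spacer compartment is turned under the chute (within 0.25 rad of centred) while the spacer still lies in the pan (value of joint carousel between -0.25 and 0.25 rad and height (world z) of spacer above 0.15 m), for 0.2 s.
At the end, for the whole second after the job is handed in: The loose spacer lies at rest in the compartment with the spacer sample, below its rim, and the carousel stands still with that compartment under the chute (within 0.25 rad of centred) (x of spacer in the frame of knob above 0.01 m and y of spacer in the frame of knob above 0.01 m and horizontal distance between spacer and knob below 0.135 m and height (world z) of spacer between 0.01 and 0.06 m and linear speed of spacer below 0.03 m/s and value of joint carousel between -0.25 and 0.25 rad and velocity of joint carousel between -0.05 and 0.05 rad/s); the robot touches nothing.
It fails at once if the gripper touches the spacer (contact force between the fingers and spacer above 0.5 N).
It also fails if it takes over 40 s, if anything falls off the work surface, if the arm or the gripper's body presses on something with over 40 N, if the wrist force passes 120 N, or if a joint passes its speed limit or range.

## Working session

There is one attempt and no reset: what is moved stays moved. The work goes in short steps, Python scripts to look and compute and a shell command to move; the robot and the scene stay as the last step left them, time stands still between calls to the robot, and variables do not carry over. Pictures are saved under pics/ and viewed, at most 10 in all, crops included, and the job is handed in when it is done.

```bash
mkdir -p pics; python3 - <<'E'
from bench import *
import cv2,numpy as np
for n in("scene","top"):
    s=snapshot(n);cv2.imwrite(f"pics/{n}0.png",s["img"][:,:,::-1]);print(n,s["fx"],s["cx"],s["cy"],np.round(s["extrinsics"],3).tolist())
print(sense())
E
```

```text
scene 511.30370167682935 281.9470985665994 213.46433185695696 [[0.579, -0.572, 0.581, 73.84], [-0.815, -0.424, 0.395, -162.86], [0.02, -0.702, -0.712, 721.163], [0.0, 0.0, 0.0, 1.0]]
top 520.3768926396078 281.15974241819 201.76497544929236 [[-0.011, -0.993, 0.12, 456.326], [-1.0, 0.013, 0.017, 183.087], [-0.018, -0.12, -0.993, 1156.627], [0.0, 0.0, 0.0, 1.0]]
{'time': 0.1, 'joint_pos': array([ 6.64981104e+01,  7.51052756e+00,  8.53236715e+01, -3.97610560e-04,
        8.72619940e+01, -4.89141500e+00]), 'qd': array([ 0.07691474, -0.17309042, -0.12470385,  0.06338803, -0.05426932,
       -0.0201185 ]), 'joint_efforts': array([ 1.14076654e-03, -5.70951498e+01, -5.01943803e+01, -1.86561056e-04,
        8.05978751e-03,  3.85413011e-05]), 'tool_pos': array([191.35906295, 568.4445152 , 403.74567896]), 'tcp_rot': array([-1.79904123e+02, -7.80646681e-03,  1.61389538e+02]), 'ft_force': array([0.37047617, 0.61421027, 0.36879844]), 'wrist_torque': array([ 0.10887845, -0.01797537, -0.03331848]), 'grip_force': 0.0, 'finger_gap': 84.91363072989306}
```

View pics/scene0.png

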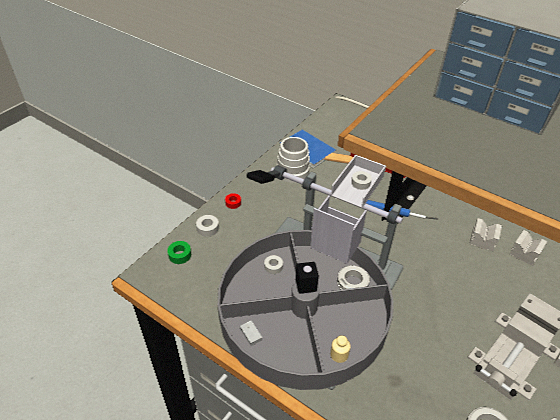

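View pics/top0.png

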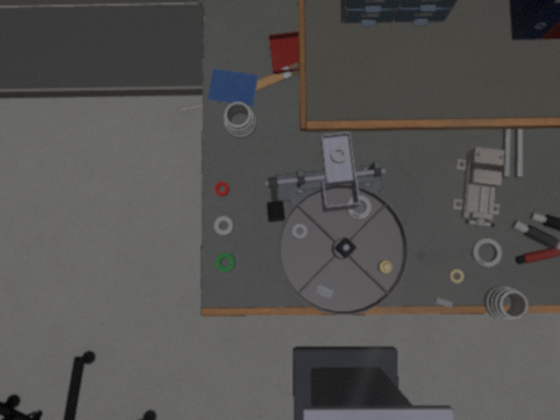

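The scene view shows the carousel around its knob (308,278), with the spacer-sized ring at (273,262), the ring gauge at (352,278), the brass weight at (341,348) and the slip gauge at (250,332). The chute is at (338,235), the pan with the loose ring at (361,180) and the lever pad at (262,176).

In the top view the knob is at (344,248), the sample spacer at (299,231), the pan ring at (338,155) and the lever pad at (276,211).

Ring candidates (top view):
- red (222,189) and green (226,262): wrong colour
- bench rings (223,225), (488,252) and (457,276): loose on the bench, not in the pan
- ring gauge (360,207): the larger one in its compartment
- ring in the pan (338,155): this is the loose spacer
- ring at (299,231): its matching sample

I'll confirm these in an enlarged crop.

```bash
cat > h.py <<'E'
import numpy as np,cv2
from bench import *
def ray(s,u,v,z):
    E=s["extrinsics"];d=E[:3,:3]@np.array([(u-s["cx"])/s["fx"],(v-s["cy"])/s["fy"],1]);o=E[:3,3]
    return o+d*(z-o[2])/d[2]
def proj(s,p):
    E=s["extrinsics"];c=E[:3,:3].T@(np.array(p)-E[:3,3]);return c[0]/c[2]*s["fx"]+s["cx"],c[1]/c[2]*s["fy"]+s["cy"]
def blob(s,u,v,z,thr=35,r=14):
    g=s["img"].max(2);m=(g<thr).astype(np.uint8);y0,x0=v-r,u-r
    n,l,st,c=cv2.connectedComponentsWithStats(m[y0:v+r,x0:u+r]);k=1+st[1:,4].argmax()
    cn=max(cv2.findContours((l==k).astype(np.uint8),0,2)[0],key=cv2.contourArea)+[[x0,y0]]
    box=cv2.boxPoints(cv2.minAreaRect(cn));w=np.array([ray(s,*b,z)[:2] for b in box]);return box,w
E
python3 - <<'E'
from h import *
t=snapshot("top");im=t["img"][:,:,::-1].copy()
cv2.imwrite("pics/topc.png",cv2.resize(im[120:320,255:415],None,fx=3.7,fy=3,interpolation=2)[:600])
for n,u,v,z in(("knob",344,248,122),("pad",276,211,190)):
    b,w=blob(t,u,v,z);e=np.diff(np.vstack([w,w[:1]]),axis=0)
    print(n,b.round(1).tolist(),w.mean(0).round(1),np.hypot(*e.T).round(1),np.degrees(np.arctan2(e[:,1],e[:,0])).round(1))
for n,u,v,z in(("spacer",338,155,171),("sample",299.5,231,35),("shaftL",270,183,150),("shaftR",382,171,150)):print(n,ray(t,u,v,z).round(1))
# carousel rim circle
g=t["img"].astype(int).max(2)
print(ray(t,281,248,61).round(),ray(t,407,248,61).round(),ray(t,344,313,61).round())
E
```

```text
knob [[335.5, 247.5], [345.0, 238.0], [354.0, 247.0], [344.5, 256.5]] [489.4  75.8] [26.7 25.  26.7 24.9] [ -46.  -136.1  133.9   44. ]
pad [[268.0, 201.0], [283.0, 201.0], [283.0, 220.0], [268.0, 220.0]] [557.1 210.2] [28.1 35.7 28.  35.7] [-90.7 179.4  89.3  -0.4]
spacer [664.9  89.4 171. ]
sample [528.1 163.3  35. ]
shaftL [615.5 221.6 150. ]
shaftR [636.2   2.3 150. ]
[491. 203.  61.] [488. -60.  61.] [356.  75.  61.]
```

View pics/topc.png

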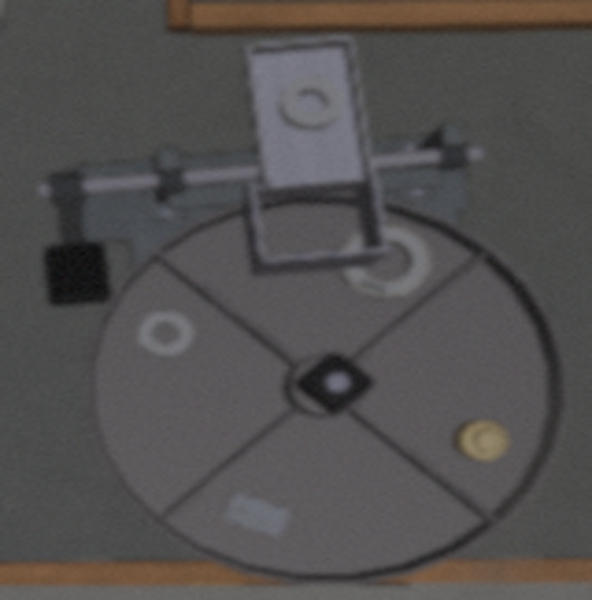

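The crop shows the spacer ring in the pan at about (310,105) and the matching small sample ring at (165,333). The larger ring gauge sits under the chute at (388,263).

- **Axis:** about (489.5, 75), from the knob and the rim circle. The knob sides are at 44°.
- **Chute bearing:** about 5° (shaft normal 5.4°, pan spacer 4.6°).
- **Turn:** the spacer compartment's middle is at 89°, so it needs about 84° clockwise (1.46 rad, inside the stated range).

The first move turns the wrist to 44°, then travels over the knob.

```bash
python3 -m jog '0 0 0 0 0 0.152 -1;0 0 0 0 0 0.152 -1;0 0 0 0 0 0.152 -1;-0.56 -0.13 0 0 0 0 -1;-0.56 -0.13 0 0 0 0 -1'; python3 -m jog '-0.56 -0.13 0 0 0 0 -1;-0.56 -0.13 0 0 0 0 -1;-0.56 -0.13 0 0 0 0 -1;-0.56 -0.13 0 0 0 0 -1;-0.56 -0.13 0 0 0 0 -1'; python3 -m jog '-0.56 -0.13 0 0 0 0 -1;-0.56 -0.13 0 0 0 0 -1;-0.56 -0.13 0 0 0 0 -1;0 0 0 0 0 0 -1;0 0 0 0 0 0 -1'
```

```text
time: 0.78
tool_pos: [250.8, 469.1, 404.0]
tcp_rot: [-179.9, 0.0, 134.1]
ft_force: [0.6, -0.1, -0.2]
finger_gap: 85.3
grip_force: 0.0
time: 1.4
tool_pos: [399.0, 221.8, 404.6]
tcp_rot: [180.0, 0.0, 134.0]
ft_force: [0.5, -0.5, 0.6]
finger_gap: 85.4
grip_force: 0.0
time: 2.02
tool_pos: [487.0, 75.6, 404.3]
tcp_rot: [-180.0, -0.1, 134.0]
ft_force: [-0.7, -0.2, -0.3]
finger_gap: 85.7
grip_force: 0.0
```

```bash
python3 -m jog '-0.02 0.02 0.36 0 0 0 -1;0 0 0.36 0 0 0 -1;0 0 0.36 0 0 0 -1;0 0 0.36 0 0 0 -1;0 0 0 0 0 0 -1'; python3 -m jog '0 0 0 0 0 0 0;0 0 0 0 0 0 1;0 0 0 0 0 0 1;0 0 0 0 0 0 1;0 0 0 0 0 0 1' 30
python3 -m jog '0 0 0 0 0 0 1;0 0 0 0 0 0 1;0 0 0 0 0 0 1' 30
```

```text
time: 2.65
tool_pos: [487.8, 77.0, 257.7]
tcp_rot: [-179.7, -0.3, 134.2]
ft_force: [-0.9, 0.1, 0.3]
finger_gap: 85.2
grip_force: 0.0
time: 3.28
tool_pos: [489.2, 74.1, 262.1]
tcp_rot: [-179.7, 0.0, 134.0]
ft_force: [-16.6, -12.5, 17.5]
finger_gap: 29.8
grip_force: 32.8
time: 3.65
tool_pos: [489.2, 74.1, 262.1]
tcp_rot: [-179.7, 0.0, 134.0]
ft_force: [-15.9, -11.7, 17.4]
finger_gap: 29.7
grip_force: 32.8
```

Gripped: the 29.7 mm opening matches the knob. I'll ease off the side load, then turn 84° clockwise.

```bash
python3 -m jog '0 -0.03 -0.03 0 0 0 1;0 0 0 0 0 0 1;0 0 0 0 0 0.1 1;0 0 0 0 0 0.14 1;0 0 0 0 0 0.14 1'; python3 -m jog '0 0 0 0 0 0.14 1;0 0 0 0 0 0.14 1;0 0 0 0 0 0.14 1;0 0 0 0 0 0.14 1;0 0 0 0 0 0.14 1'; python3 -m jog '0 0 0 0 0 0.14 1;0 0 0 0 0 0.14 1;0 0 0 0 0 0.04 1;0 0 0 0 0 0 1;0 0 0 0 0 0 1'
```

```text
time: 4.28
tool_pos: [488.5, 73.7, 262.6]
tcp_rot: [179.8, 0.0, 110.9]
ft_force: [17.8, 4.1, -23.6]
finger_gap: 29.4
grip_force: 36.2
time: 4.9
tool_pos: [489.2, 73.7, 262.6]
tcp_rot: [179.8, -0.2, 68.9]
ft_force: [25.1, 3.5, -28.9]
finger_gap: 29.4
grip_force: 35.5
time: 5.52
tool_pos: [489.4, 73.4, 262.6]
tcp_rot: [179.8, -0.2, 50.0]
ft_force: [25.3, 1.8, -30.0]
finger_gap: 29.8
grip_force: 35.3
```

```bash
python3 -m jog '0 0 0.02 0 0 0 1;0 0 0 0 0 0 -1;0 0 0 0 0 0 -1;0 0 0 0 0 0 -1;0 0 0 0 0 0 -1'; python3 -m jog '0 0 -0.4 0 0 0 -1;0 0 -0.4 0 0 0 -1;0 0 -0.4 0 0 0 -1;0 0 -0.4 0 0 0 -1;0 0 0 0 0 0 -1';python3 - <<'E'
from h import *
t=snapshot("scene");cv2.imwrite("pics/s1.png",t["img"][:,:,::-1])
E
```

```text
time: 6.15
tool_pos: [487.8, 73.5, 261.8]
tcp_rot: [180.0, -0.0, 50.0]
ft_force: [-0.6, -0.0, 0.6]
finger_gap: 85.5
grip_force: 0.0
time: 6.78
tool_pos: [488.7, 73.6, 426.0]
tcp_rot: [179.7, -0.3, 50.0]
ft_force: [0.5, 0.1, -1.2]
finger_gap: 85.7
grip_force: 0.0
```

View pics/s1.png

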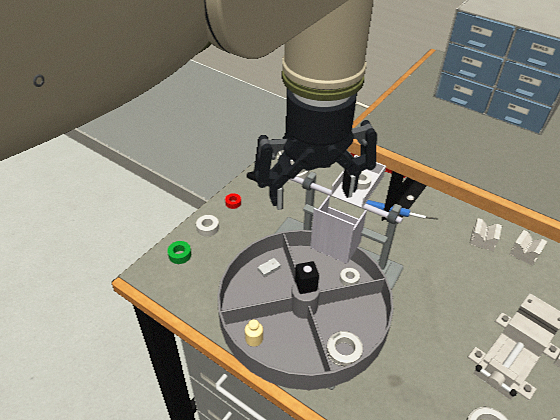

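The spacer sample (350,275) is now beside the chute and the other three samples have moved round with it. The fingers are clear of the knob. I'll close the gripper, move over the pad, then check the carousel angle and pad position again.

```bash
python3 -m jog '0.49 -0.13 0 0 0 0 1;0.49 -0.13 0 0 0 0 1;0.49 -0.13 0 0 0 0 1;0 0 0 0 0 0 1;0 0 0 0 0 0 1';python3 - <<'E'
from h import *
t=snapshot("top");cv2.imwrite("pics/t1.png",cv2.resize(t["img"][110:330,200:420,::-1],None,fx=2.7,fy=2.7))
b,w=blob(t,344,248,122);e=np.diff(np.vstack([w,w[:1]]),axis=0);print(w.mean(0),np.degrees(np.arctan2(e[:,1],e[:,0])).round(1))
s=snapshot("scene");print("pad in scene",proj(s,(557,210,190)),proj(s,(489.5,75,122)),proj(t,(557,210,190)))
cv2.imwrite("pics/s2.png",cv2.resize(s["img"][100:330,180:420,::-1],None,fx=2.6,fy=2.6))
E
```

```text
time: 7.45
tool_pos: [552.1, 211.1, 419.8]
tcp_rot: [-179.9, 0.2, 50.1]
ft_force: [-0.8, -0.5, -0.2]
finger_gap: -0.0
grip_force: 0.0Traceback (most recent call last):
  File "<stdin>", line 3, in <module>
  File "h.py", line 10, in blob
    n,l,st,c=cv2.connectedComponentsWithStats(m[y0:v+r,x0:u+r]);k=1+st[1:,4].argmax()
                                                                    ~~~~~~~~~~~~~~~^^
ValueError: attempt to get argmax of an empty sequence
```

View pics/t1.png

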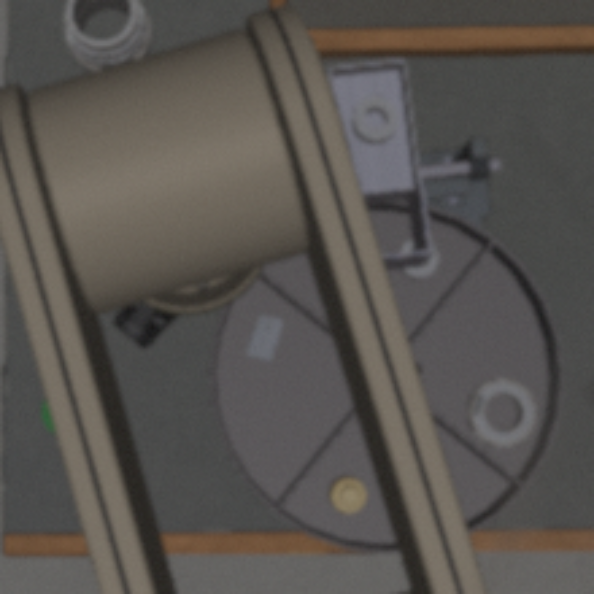

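The top view shows the spacer sample at the chute's lower right edge (420,258). The dividers end at (490,243)/(280,503) and (260,272)/(519,485), giving bearings of -39° and 50°. The compartment's middle is therefore at about 5.5°, against 5° for the chute, so it is centred. Next I'll check the pad in the scene view.

```bash
python3 - <<'E'
from h import *
s=snapshot("scene");print("pad",proj(s,(557,210,190)),"knobtop",proj(s,(489.5,75,122)),"tip",proj(s,(552,211,247)))
cv2.imwrite("pics/s2.png",cv2.resize(s["img"][100:330,180:420,::-1],None,fx=2.6,fy=2.6))
E
```

```text
pad (np.float64(259.8594228876341), np.float64(174.37337387349743)) knobtop (np.float64(305.2582722195968), np.float64(268.4847257225752)) tip (np.float64(256.8993301883165), np.float64(146.97848905886826))
```

View pics/s2.png

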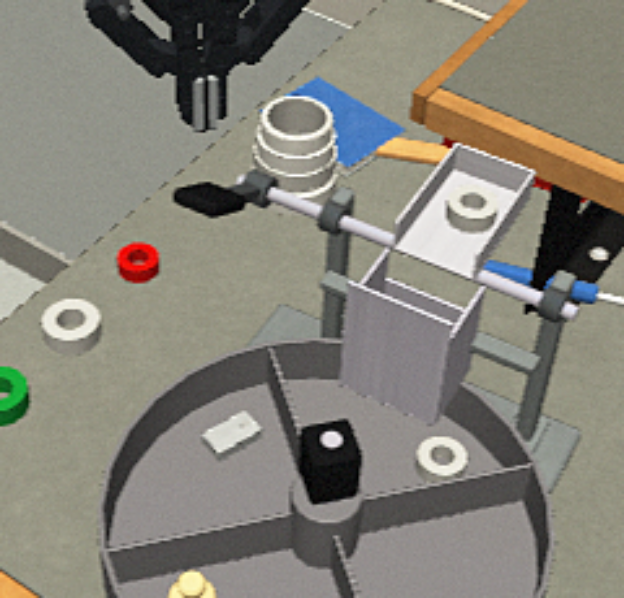

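The pad shows at (208,197) in the crop, full-frame (260,176), within 2 px of the predicted (260,174). The tips are above it and the pan ring is still in place. Pressing now.

```bash
python3 -m jog '0 0 0.25 0 0 0 1;0 0 0.22 0 0 0 1;0 0 0.1 0 0 0 1;0 0 0.1 0 0 0 1;0 0 0 0 0 0 1'; python3 -m jog '0 0 0.13 0 0 0 1;0 0 0.13 0 0 0 1;0 0 0.13 0 0 0 1;0 0 0.1 0 0 0 1;0 0 0 0 0 0 1'
```

```text
time: 8.18
tool_pos: [552.4, 210.9, 354.5]
tcp_rot: [-180.0, 0.0, 50.0]
ft_force: [0.5, -0.1, 0.4]
finger_gap: -0.1
grip_force: 0.5
time: 8.8
tool_pos: [552.0, 211.1, 304.3]
tcp_rot: [-179.9, 0.1, 50.0]
ft_force: [-1.0, -0.0, 2.0]
finger_gap: 0.1
grip_force: 1.2
```

Contact at 2 N, tips at about 131 mm. About 11 mm remains to the stop.

```bash
python3 -m jog '0 0 0.06 0 0 0 1;0 0 0.04 0 0 0 1;0 0 0 0 0 0 1'; python3 -m jog '0 0 0.02 0 0 0 1;0 0 0 0 0 0 1;0 0 0 0 0 0 1;0 0 0 0 0 0 1;0 0 0 0 0 0 1'; python3 - <<'E'
from h import *
s=snapshot("scene")
cv2.imwrite("pics/s3.png",cv2.resize(s["img"][100:330,180:420,::-1],None,fx=2.6,fy=2.6))
E
```

```text
time: 9.18
tool_pos: [552.4, 211.2, 295.5]
tcp_rot: [-180.0, 0.0, 50.0]
ft_force: [0.2, -0.1, 3.3]
finger_gap: 0.1
grip_force: 1.2
time: 9.8
tool_pos: [552.4, 211.2, 293.8]
tcp_rot: [180.0, -0.0, 50.0]
ft_force: [-0.7, -0.1, 2.5]
finger_gap: 0.2
grip_force: 1.3
```

View pics/s3.png

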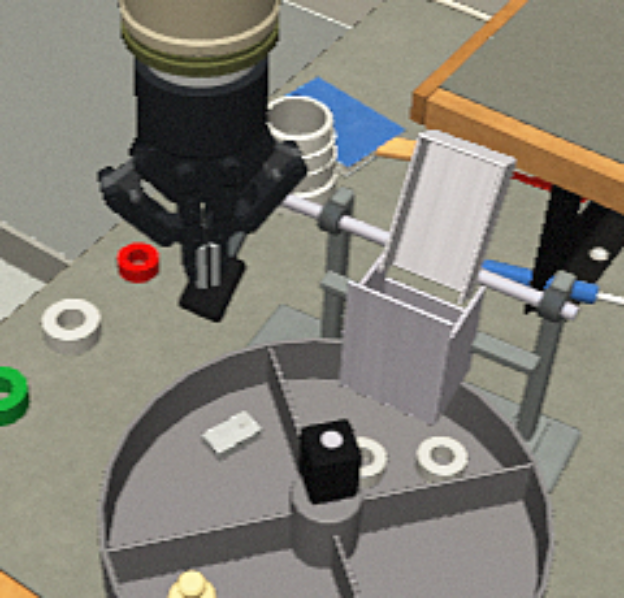

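The pan has tipped and is empty. The loose spacer lies in the sample's compartment at (370,458), half hidden by the knob, with the sample at (441,458). I'll let the lever up and check once more.

```bash
python3 -m jog '0 0 -0.2 0 0 0 1;0 0 -0.2 0 0 0 1;0 0 -0.2 0 0 0 1;0 0 -0.3 0 0 0 1;0 0 -0.4 0 0 0 1'; python3 -m jog '0 0 -0.2 0 0 0 1;0 0 0 0 0 0 1;0 0 0 0 0 0 1;0 0 0 0 0 0 1;0 0 0 0 0 0 1'; python3 - <<'E'
from h import *
s=snapshot("scene")
u,v=180+370/2.6,100+458/2.6
print(ray(s,u,v,32))
cv2.imwrite("pics/s4.png",cv2.resize(s["img"][100:330,180:420,::-1],None,fx=2.6,fy=2.6))
E
```

```text
time: 10.48
tool_pos: [552.1, 211.1, 425.1]
tcp_rot: [-180.0, 0.0, 50.0]
ft_force: [-0.1, 0.4, -0.8]
finger_gap: -0.0
grip_force: 0.0
time: 11.1
tool_pos: [552.3, 211.2, 442.3]
tcp_rot: [-179.9, 0.1, 50.0]
ft_force: [-1.1, -0.4, -0.4]
finger_gap: 0.2
grip_force: 0.0
[555.30600737  78.32005195  32.        ]
```

View pics/s4.png

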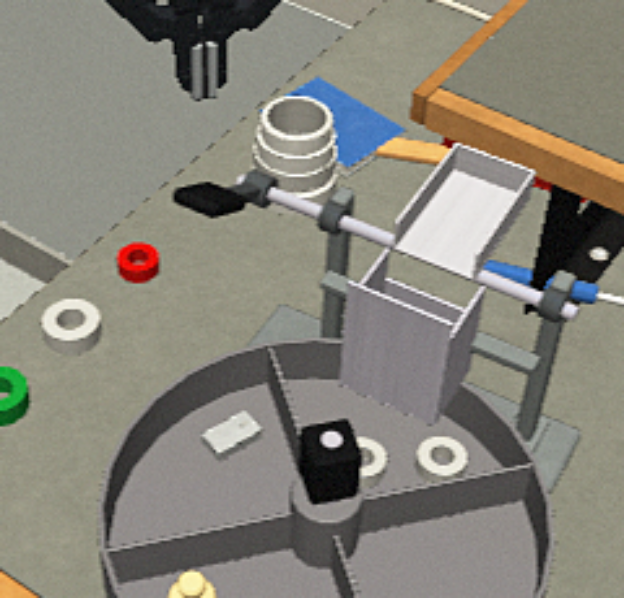

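The lever and pan are back at rest and the robot touches nothing. The spacer has not moved: it is about 65 mm out from the axis on the chute's bearing, well inside the compartment.

```bash
python3 -c "
from bench import *
print(hand_in())"
```

```text
the job is handed in; nothing more can be done
None
```

The job is handed in: the last picture, taken before hand-in, shows the spacer at rest in the compartment with the spacer sample, centred under the chute, with the lever released and the robot clear at 11 s of the 40 s allowed; `hand_in()` returned no verdict.

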